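# Dry-stack two laminations in their gluing cradles

### The arm

A 6-joint arm with a two-finger parallel gripper is mounted at the origin on a cart in front of the work surface, level with it; the furniture and walls round the work are solid. World frame = base frame: x ahead of the robot, y to its left, z up, the work surface at z = 0. Lengths are in m, angles in rad, forces in N, time in s.
With the tool pointing down it reaches from about 0.35 to 0.925 m from the base axis. Payload 6.4 kg.
Tool frame: the origin (TCP) lies at the very end of the fingers, on their centre line; the grasp point (between the pads) lies 19 mm behind it (manip.grip_depth is the distance from the TCP to the grasp point, in m); z points along the fingers, y is the line along which they close (so a half turn about z gives the same grasp; the last joint's range is limited). The gripper opens to 85 mm and grips with 20 to 120 N. Pads are 22 mm wide; open, the fingers measure 114 mm over their backs; the gripper's body (76 mm by 85 mm) begins 54 mm behind the grasp point. The pads swing forward as they close: fully open they stand 13 mm farther back than shut.
Start: joints at [-1.284, 0.245, 1.558, -0, 1.339, -0.174], TCP at [0.289, -0.582, 0.231] pointing down, gripper open.
Joint ranges: [-3.13, 3.13], [-1.02, 2.26], [0.13, 2.54], [-0.95, 4.09], [0.21, 2.88], [-2.74, 2.74]. Speed limits (rad/s): [2.57, 2.57, 3.14, 3.14, 3.14, 3.14].

### API

Orientations are given as a rotation vector (axis times angle).
In Python, from rig import manip, cams gives the robot as it stands.
- The arm moves only by the tool play_rows, never from a script. Its arguments are lists of equal length, an entry for each row: "delta_pos": the shift along the tool's x, y, z in m, a list of three; "twist": the turn about the tool's z in degrees. In form: {"delta_pos": [[x, y, z], ...], "twist": [twist, ...]}. A call has exactly 5 rows; each row shifts and turns the commanded pose from where the row before left it, along the tool's axes as they then stand; what a row does not reach is not made up. A row lasts 1/8 s, in which the tool goes at most 62.5 mm and 10.7 degrees, less where a joint would pass 70% of its speed; a pose out of reach is approached as far as the arm can. A call with a gripper value outside its range is refused whole. "fingers" is the closure, from 0 (fully open) to 1 (shut), set as the call begins (left out, the last holds). The fingers move at their own pace and stop on an object; "grip_force" is the grip in N (left out, the last holds). Time passes only in rows, so rows that do not move let the fingers close, or fill a call up. It gives the time, the measured TCP pose, the force, the opening and the grip force at its end, in the units of the state.
- manip.sense(): the state, without advancing time (a new reading comes with each control period).
- cams.capture(name): name is "scene" or "top"; returns the picture (384x512x3 uint8, red, green, blue); there is no depth.
- cams.camera_params(name): a dict with "vertical_fov" (degrees; the focal length in pixels is half the picture's height over the tangent of half this angle, whatever the lens; pixels are square), "cx", "cy" (the principal point, pixels), "dist_coeffs" ([k1, k2, p1, p2, k3] as OpenCV has them; the pictures are not rectified), "rvec" (rotation vector, rad) and "tvec" (3), from world to camera coordinates, as OpenCV has them. Camera axes: x right, y down, z forward; pixel columns grow to the right and rows downward; lengths in m; the calibration is good to about 2 mm. A picture is of the moment at which its call begins. camera_params takes no time and is no camera call.
- manip.finish_job(): hands the job in; it is judged then, once.
Trained networks look in the newest picture that a camera, given by its name, has taken for a name from the list of things; names that differ only in an ending like _2 or _b are one class to them, and where a whole thing is asked for, a point or a joint stands for the part that bears it (a point fixed in the world has none). Each returns a list of dicts, best first, with "conf" (0 to 1); they miss things now and then, are a little off and sometimes report something else, mostly with a low value. They report only what shows in the picture. A call takes as long as a camera call.
- cams.boxes_of(target, camera): "pixel" ([column, row] in pixels, amid what is visible of it).
- cams.masks_of(target, camera): "pixels" (384x512 bool, what is visible of it) and "pixel" ([column, row] in pixels, amid what is visible of it).
- cams.place_of(target, camera): "pixel" ([column, row] in pixels: a listed point, or the origin of a listed thing).
The state is a dict: "time": time; "joint_positions": joint angles; "joint_velocities": joint speeds; "joint_efforts": joint torques, N m; "tool_pos": TCP position; "orientation": TCP orientation; "wrist_force": force on the tool from outside, world axes, zero at the start; "moment": the same for the moment, N m; "gripper_width": finger opening in m; "grip_force": force on a finger pad.
Only numpy, scipy, OpenCV 4.12 (cv2) and the standard library are available. Lean on these libraries where they do the work, as an engineer would, in place of code of your own. Each camera call takes 0.05 s, during which the arm holds its last target. There are 200 camera calls.

### The job

Set up the two dry glue-ups: in the long cradle lay the pine block on the floor of the pocket, the walnut block on it and the block plane on top as a weight; in the short cradle lay the maple block with the box of screws on it as its weight. Each piece lies flat and upright, centred on what is under it and lengthwise along its cradle; let go of everything and leave the tape measure, sanding block and screwdriver where they are.

Things in the scene. Friction and masses are not known exactly. Their poses are not given: they have to be found in the camera images.
- long_cradle_floor (a point): the longer of two low gluing cradles, fixed to the bench: a plywood base 12 mm thick, 104 x 184 mm, with dark wooden cleats 12 mm high round a pocket of 76 x 156 mm (x, y). The long sides have cleats only near their ends (last 31 mm of the pocket at each end), so their middle 94 mm are open for fingers. This point is the centre of the pocket's floor, 12 mm above the bench; y along the pocket's length, z up
- short_cradle_floor (a point): the shorter gluing cradle, fixed to the bench, made in the same way: base 109 x 144 mm, 12 mm thick, pocket 81 x 116 mm (x, y), cleats 12 mm high; the middle 64 mm of its long sides are open for fingers. This point is the centre of the pocket's floor, 12 mm above the bench; y along the pocket's length, z up
- pine_block_center (a point): the largest block, a pale pine offcut 60 x 140 x 35 mm (x, y, z), 0.25 kg. Its y axis runs along its length, x across its width, z up. This point is its centre, half-way up
- walnut_block_center (a point): the dark brown walnut block, 40 x 110 x 30 mm (x, y, z), 0.1 kg. Its y axis runs along its length, x across its width, z up. This point is its centre, half-way up
- maple_block_center (a point): the shorter, flat pale block, a maple blank 65 x 100 x 22 mm (x, y, z), 0.2 kg. Its y axis runs along its length, x across its width, z up. This point is its centre, half-way up
- steel_plane_center (a point): the metal block plane standing on its sole, 48 x 177 x 52 mm (x, y, z), 0.65 kg, with flat upright sides from 5 to 39 mm above the sole, where it can be gripped across x. Its y axis runs along its length, x across its width, z up. This point is its centre, 26 mm above the sole; it balances about 14 mm from here towards -y (the end with the round knob)
- carton_center (a point): the small brown cardboard box of screws, 60 x 90 x 45 mm (x, y, z), 0.4 kg, closed. Its y axis runs along its length, x across its width, z up. This point is its centre, half-way up
- measure_center (a point): bystander: a yellow tape measure, 34 x 76 x 60 mm (x, y, z), standing on the bench; this point is its centre, half-way up
- sander_center (a point): bystander: a red and black hand sanding block, 62 x 115 x 37 mm (x, y, z), lying on the bench; this point is its centre, half-way up
- screwdriver_center (a point): bystander: a screwdriver with a red handle, 27 x 206 x 27 mm (x, y, z), lying on the bench; this point is its middle, 14 mm up

How it is judged:
By the outcome, as a careful person would: the job done as asked, in the order asked, and still so for the second after the job is handed in, with the robot touching nothing.
It also fails if it takes over 120 s, if anything falls off the work surface, if the arm or the gripper's body presses on something with over 40 N, if the wrist force passes 120 N, or if a joint passes its speed limit or range.

## Working session

There is one attempt and no reset: what is moved stays moved. The work goes in short steps, Python scripts to look and compute and a tool call to move; the robot and the scene stay as the last step left them, time stands still between calls to the robot, and variables do not carry over. Pictures are saved under pics/ and viewed, at most 14 in all, crops included, and the job is handed in when it is done.

Besides the shell and the picture viewer there is one more tool, called after ">>>" in YAML: its name, and indented under it one key for each argument. play_rows: Moves the arm, as the interface text tells. Its arguments: {"type":"object","properties":{"delta_pos":{"type":"array"},"twist":{"type":"array"},"fingers":{"type":"number"},"grip_force":{"type":"number"}},"required":["delta_pos","twist"]}

```bash
ls; mkdir -p pics
python3 - <<'E'
from rig import manip, cams
import cv2
for n in("scene","top"):
    im=cams.capture(n); cv2.imwrite(f"pics/{n}0.png",im[:,:,::-1]); print(n,cams.camera_params(n))
print(manip.sense())
E
```

```text
pics
scene {'vertical_fov': 42.93432287802446, 'cx': 250.74411362137602, 'cy': 196.87811237067035, 'dist_coeffs': array([-0.08940234,  0.        ,  0.        ,  0.        ,  0.        ]), 'rvec': array([ 0.72945566, -2.46757799,  1.24216781]), 'tvec': array([0.44951235, 0.21775464, 1.85759964])}
top {'vertical_fov': 52.14067082931362, 'cx': 259.84604927687315, 'cy': 193.9769502227451, 'dist_coeffs': array([0.01262654, 0.        , 0.        , 0.        , 0.        ]), 'rvec': array([ 2.17552319, -2.20988394,  0.10013839]), 'tvec': array([1.82737091e-04, 5.44492035e-01, 1.26265552e+00])}
{'time': 0.1, 'joint_positions': array([-1.28409419e+00,  2.45740191e-01,  1.55891135e+00,  1.36760539e-05,
        1.33870672e+00, -1.74101877e-01]), 'joint_velocities': array([-0.00084692, -0.00054454, -0.00509405, -0.00034488, -0.00125629,
        0.00098977]), 'joint_efforts': array([ 3.84482619e-04, -4.30671608e+01, -3.27128470e+01, -1.80678267e-04,
        2.84554633e-03,  5.46104218e-06]), 'tool_pos': array([ 0.28889538, -0.58170188,  0.23028276]), 'orientation': array([-3.05685919e+00, -7.17034573e-01,  1.35116897e-04]), 'wrist_force': array([-0.13719158, -0.21270732, -0.41286616]), 'moment': array([-0.03934988,  0.0277269 ,  0.00968636]), 'grip_force': 0.0, 'gripper_width': 0.08555531184845272}
```

View pics/scene0.png

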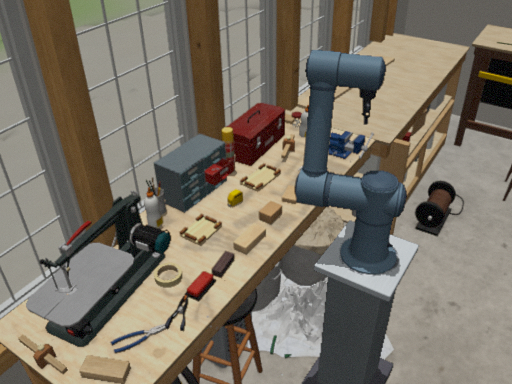

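View pics/top0.png

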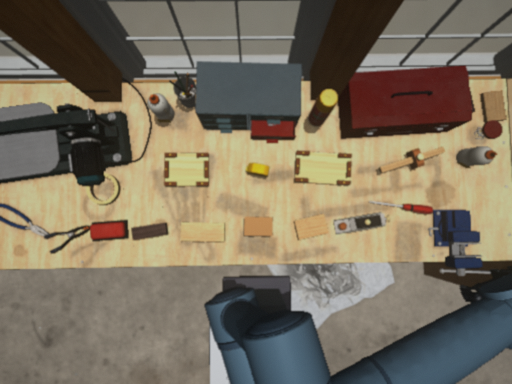

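The top view shows everything unobstructed. In it the short cradle is at (187,169), the long cradle at (323,168), walnut at (150,231), pine at (202,231), the carton at (258,226), maple at (311,227) and the plane at (360,223). The scene view shows most of these too, with the arm hiding part of maple and the plane. Next I'll measure with the networks.

```bash
cat > h.py <<'E'
import numpy as np, cv2
from scipy.optimize import least_squares, minimize
from rig import manip, cams
P={}
for n in("scene","top"):
    p=cams.camera_params(n); f=192/np.tan(np.radians(p['vertical_fov']/2))
    P[n]=(np.array([[f,0,p['cx']],[0,f,p['cy']],[0,0,1]]),p['dist_coeffs'],p['rvec'],p['tvec'])
def proj(X,n):
    K,d,r,t=P[n]; return cv2.projectPoints(np.atleast_2d(X).astype(float),r,t,K,d)[0].reshape(-1,2)
def ray(uv,n):
    K,d,r,t=P[n]; R=cv2.Rodrigues(r)[0]
    u=cv2.undistortPoints(np.array(uv,float).reshape(-1,1,2),K,d).reshape(-1,2)
    return -R.T@t, np.c_[u,np.ones(len(u))]@R
def onplane(uv,n,z):
    o,d=ray(uv,n); return o+d*((z-o[2])/d[:,2])[:,None]
def tri(uvs):  # dict name->uv
    A=np.zeros((3,3));b=np.zeros(3)
    for n,uv in uvs.items():
        o,d=ray(uv,n); d=d[0]/np.linalg.norm(d[0]); M=np.eye(3)-np.outer(d,d); A+=M;b+=M@o
    return np.linalg.solve(A,b)
def corners(x,y,yaw,L,z0):
    c,s=np.cos(yaw),np.sin(yaw)
    g=np.array([[i,j,k] for i in(-.5,.5) for j in(-.5,.5) for k in(0,1)])*L
    return np.c_[x+c*g[:,0]-s*g[:,1],y+s*g[:,0]+c*g[:,1],z0+g[:,2]]
def sil(q,L,z0,n,S=4):
    h=cv2.convexHull(proj(corners(*q,L,z0),n).astype(np.float32)); m=np.zeros((384*S,512*S),np.uint8)
    cv2.fillConvexPoly(m,np.round((h+.5)*S*16-8).astype(np.int32),1,shift=4)
    return cv2.resize(m.astype(np.float32),(512,384),interpolation=cv2.INTER_AREA)
def fit(q,L,z0,masks):
    def cost(v):
        return sum(np.abs(sil((v[0],v[1],v[2]*10),L,z0,n)-m).sum()/m.sum() for n,m in masks.items())
    v0=np.array([q[0],q[1],q[2]/10]); best=None
    for k in range(2):
        s=np.vstack([v0]+[v0+e for e in np.diag([.008,.008,.015])]); r=minimize(cost,v0,method='Nelder-Mead',options=dict(initial_simplex=s,xatol=1e-5,fatol=1e-4)); v0=r.x
    return np.array([v0[0],v0[1],v0[2]*10]),r.fun
D={'pine_block_center':(60,140,35),'walnut_block_center':(40,110,30),'maple_block_center':(65,100,22),'steel_plane_center':(48,177,52),'carton_center':(60,90,45)}
def yaw_of(mask,z):
    v,u=np.nonzero(mask); X=onplane(np.c_[u,v],'top',z)[:,:2]; w,V=np.linalg.eigh(np.cov(X.T)); l=V[:,1]
    return X.mean(0),np.arctan2(-l[0],l[1])  # y axis of body = (-sin,cos)
def locate(t,z0=0.,cam=("top",)):
    L=np.array(D[t])/1e3; r={n:cams.masks_of(t,n) for n in cam}; m={n:v[0]['pixels'].astype(np.float32) for n,v in r.items() if v}
    c,y=yaw_of(m['top']>0,z0+L[2]); y=(y+np.pi/2)%np.pi-np.pi/2
    return (c,y),fit((*c,y),L,z0,m)
E
python3 - <<'E'
from h import *
np.set_printoptions(precision=4,suppress=True)
for n in("scene","top"): cams.capture(n)
for t in list(D)+['long_cradle_floor','short_cradle_floor','measure_center','sander_center','screwdriver_center']:
    pl={n:cams.place_of(t,n) for n in("top","scene")}
    pl={n:v[0] for n,v in pl.items() if v}
    uv={n:v['pixel'] for n,v in pl.items()}
    print(t,{n:(np.round(v['pixel'],1).tolist(),round(v['conf'],2)) for n,v in pl.items()}, 'tri',tri(uv) if len(uv)>1 else None)
    if t in D:
        print('   fit top',locate(t),'both',locate(t,0.,("top","scene"))[1])
        print('   topplane',onplane(uv['top'],'top',D[t][2]/2e3) if 'top' in uv else 0)
    elif 'top' in uv: print('   topplane',onplane(uv['top'],'top',.012))
E
```

```text
pine_block_center {'top': ([205.1, 231.2], 0.81), 'scene': ([247.7, 239.0], 0.96)} tri [0.4308 0.1756 0.0062]
   fit top ((array([0.4265, 0.1789]), np.float64(-0.0007335044822811554)), (array([ 0.4273,  0.1799, -0.0115]), np.float64(0.02864285744726658))) both (array([ 0.4273,  0.18  , -0.0111]), np.float64(0.1380927860736847))
   topplane [[0.4263 0.1711 0.0175]]
walnut_block_center {'top': ([147.4, 230.7], 0.83), 'scene': ([225.2, 260.3], 0.58)} tri [0.4266 0.3497 0.0334]
   fit top ((array([0.4303, 0.3481]), np.float64(0.1449379636238508)), (array([0.4303, 0.3527, 0.1169]), np.float64(0.24224933981895447))) both (array([0.4325, 0.3507, 0.1496]), np.float64(0.3752807676792145))
   topplane [[0.431  0.3577 0.015 ]]
maple_block_center {'top': ([313.4, 228.2], 0.88), 'scene': ([291.7, 192.7], 0.57)} tri [ 0.4342 -0.1788  0.0153]
   fit top ((array([ 0.439 , -0.1726]), np.float64(0.17659892185929293)), (array([ 0.4389, -0.1737,  0.2144]), np.float64(0.06229935958981514))) both (array([ 0.4389, -0.1737,  0.2144]), np.float64(0.06229935958981514))
   topplane [[ 0.43   -0.1822  0.011 ]]

[... 673 characters left out ...]
 0.0225]]
long_cradle_floor {'top': ([323.6, 164.7], 0.68), 'scene': ([262.0, 174.1], 0.82)} tri [ 0.6326 -0.2233  0.0201]
   topplane [[ 0.6391 -0.2214  0.012 ]]
short_cradle_floor {'top': ([256.6, 225.6], 0.42), 'scene': ([199.1, 230.5], 0.73)} tri [ 0.551   0.1067 -0.0261]
   topplane [[0.4415 0.0038 0.012 ]]
measure_center {'top': ([254.4, 169.2], 0.68), 'scene': ([233.9, 197.3], 0.65)} tri [0.6235 0.0076 0.0328]
   topplane [[0.6273 0.0082 0.012 ]]
sander_center {'top': ([107.6, 230.8], 0.69), 'scene': ([198.3, 284.5], 0.56)} tri [0.4357 0.4858 0.0191]
   topplane [[0.4329 0.4864 0.012 ]]
screwdriver_center {'top': ([399.6, 207.1], 0.58)} tri None
   topplane [[ 0.4947 -0.4684  0.012 ]]
```

Run:
```python
from h import *
im=cams.capture("top")[:,:,::-1]; np.save('top.npy',im)
for k,c0 in enumerate((130,240)):
    cv2.imwrite(f'pics/crop{k}.png',cv2.resize(im[143:243,c0:c0+155],None,fx=5,fy=5,interpolation=cv2.INTER_CUBIC))
```

```text
(no output)
```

View pics/crop0.png

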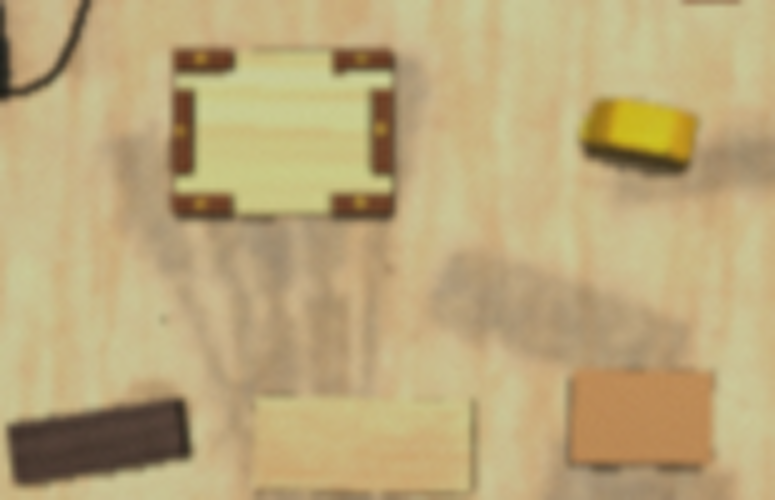

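View pics/crop1.png

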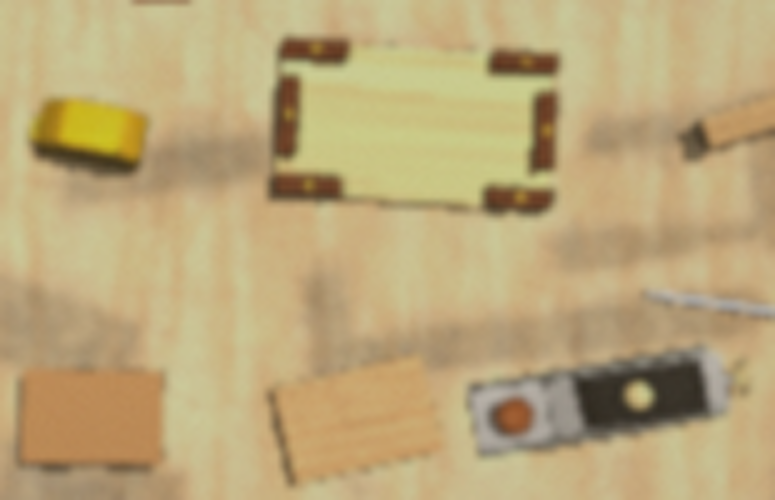

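The crops show both cradles with their brass screws. The short one is centred near pixel (185.7,168.7); the long one, near (323,167.2), is slightly turned. The plane's red knob end points left, which is world +y. I'll now fit the cradles from the screw dots, the dark walnut by colour, and draw everything over the picture.

```bash
cat > m.py <<'E'
from h import *
np.set_printoptions(precision=4,suppress=True)
im=np.load('top.npy').astype(int); 
print('cam',ray([[256,192]],'top')[0],ray([[256,192]],'scene')[0])
def px(p,c0): p=np.array(p,float); return np.c_[c0+(p[:,0]+.5)/5-.5,143+(p[:,1]+.5)/5-.5]
# cleats' screws L,R,TL,TR,BL,BR
def cradle(p,c0):
    X=onplane(px(p,c0),'top',.024)[:,:2]; l=(X[0]-X[1])+(X[2]-X[3])+(X[4]-X[5])
    return np.r_[X.mean(0),np.arctan2(-l[0],l[1])]
C={'short':cradle([(181,130),(380,129),(200,58),(361,58),(200,205),(361,203)],130),
'long':cradle([(289,115),(545,130),(316,48),(526,62),(309,184),(519,198)],240)}
print(C)
from rig import cams
cams.capture("scene");s=cams.place_of('short_cradle_floor','scene')[0]['pixel']
print('tri short',tri({'scene':s,'top':proj([*C['short'][:2],.012],'top')[0]}))
V=im.max(2); m=np.zeros((384,512),np.float32); w=(V<110); w[:218]=0;w[243:]=0;w[:,:131]=0;w[:,172:]=0
w=cv2.morphologyEx(w.astype(np.uint8),cv2.MORPH_OPEN,np.ones((3,3)))
F={'walnut_block_center':fit((.43,.35,.13),np.array([40,110,30])/1e3,0,{'top':w.astype(np.float32)})}
print(F)
Q={'pine':((.4273,.18,-.0113),(60,140,35),0),'walnut':(F['walnut_block_center'][0],(40,110,30),0),'maple':((.4389,-.1737,.2144),(65,100,22),0),'plane':((.4457,-.3291,.161),(48,177,45),0),'carton':((.4436,.0012,-.018),(60,90,45),0),
'sc':(C['short'],(109,144,24),0),'lc':(C['long'],(104,184,24),0),'sp':(C['short'],(81,116,.01),.012),'lp':(C['long'],(76,156,.01),.012)}
for nm,c0 in(('top',0),):
    out=cv2.resize(im[143:243,130:390].astype(np.uint8),None,fx=3,fy=3,interpolation=cv2.INTER_CUBIC)
    for q,L,z in Q.values():
        h=cv2.convexHull(proj(corners(*q,np.array(L)/1e3,z),'top').astype(np.float32))
        cv2.polylines(out,[np.round(((h-[130,143]+.5)*3-.5)*16).astype(np.int32)],True,(0,0,255),1,cv2.LINE_AA,4)
    cv2.imwrite('pics/ov.png',out)
E
python3 m.py
```

```text
cam [0.4508 0.0156 1.2989] [-0.4125  1.3736  1.2819]
{'short': array([ 0.6305,  0.2321, -0.0078]), 'long': array([ 0.6293, -0.2173, -0.078 ])}
tri short [ 0.6313  0.2349 -0.0169]
{'walnut_block_center': (array([0.4294, 0.3502, 0.1332]), np.float64(0.12888756394386292))}
```

View pics/ov.png

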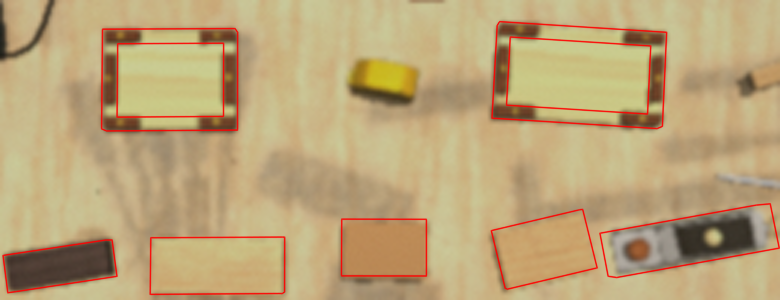

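```bash
cat > plan.py <<'E'
import sys, json, numpy as np
from rig import manip
from scipy.spatial.transform import Rotation as R
# usage: plan.py x,y,z,yawrad,rows ...   (each waypoint interpolated over its rows)
s=manip.sense(); M=R.from_rotvec(s['orientation']).as_matrix()
p=np.array(s['tool_pos']); a=np.arctan2(M[1,1],M[0,1])
print('pose',np.round(p,4),'a',round(a,4),'t',round(s['time'],2),'tilt',round(M[2,2],5))
rows=[];tw=[]
for w in sys.argv[1:]:
    x,y,z,yaw,n=[float(v) for v in w.split(',')]; n=int(n); T=np.array([x,y,z])
    for k in range(n,0,-1):
        d=(T-p)/k; ta=round(float(-np.degrees(yaw-a)/k),1)
        ty=np.array([np.cos(a),np.sin(a),0]); tx=np.array([-np.sin(a),np.cos(a),0])
        q=np.round([d@tx,d@ty,-d[2]],4); rows.append(q.tolist()); tw.append(ta)
        p=p+q[0]*tx+q[1]*ty+[0,0,-q[2]]; a-=np.radians(ta)
while len(rows)%5: rows.append([0,0,0]);tw.append(0)
for i in range(0,len(rows),5): print(json.dumps({"delta_pos":rows[i:i+5],"twist":tw[i:i+5]}))
E
python3 plan.py .4273,.18,.14,-.0113,16 .4273,.18,.005,-.0113,4
```

```text
pose [ 0.289  -0.5822  0.2313] a -1.11 t 2.1 tilt -1.0
{"delta_pos": [[0.0289, -0.0388, 0.0057], [0.0315, -0.0368, 0.0057], [0.0339, -0.0345, 0.0057], [0.0362, -0.0322, 0.0057], [0.0383, -0.0296, 0.0057]], "twist": [-3.9, -3.9, -3.9, -3.9, -3.9]}
{"delta_pos": [[0.0402, -0.0269, 0.0057], [0.042, -0.0241, 0.0057], [0.0436, -0.0212, 0.0057], [0.0449, -0.0181, 0.0057], [0.046, -0.015, 0.0057]], "twist": [-4.0, -3.9, -4.0, -3.9, -4.0]}
{"delta_pos": [[0.047, -0.0117, 0.0057], [0.0477, -0.0085, 0.0057], [0.0481, -0.0051, 0.0057], [0.0484, -0.0019, 0.0057], [0.0484, 0.0015, 0.0057]], "twist": [-3.9, -4.0, -3.9, -4.0, -3.9]}
{"delta_pos": [[0.0482, 0.0048, 0.0058], [-0.0, 0.0, 0.0337], [-0.0, 0.0, 0.0338], [-0.0, 0.0, 0.0337], [-0.0, 0.0, 0.0338]], "twist": [-4.0, 0.0, 0.0, 0.0, 0.0]}
```

>>> play_rows:
  delta_pos:
    - [0.029,-0.039,0.006]
    - [0.0315,-0.037,0.006]
    - [0.034,-0.0345,0.006]
    - [0.036,-0.032,0.006]
    - [0.038,-0.0295,0.006]
  twist: [-4,-4,-4,-4,-4]
  fingers: 0
  grip_force: 50

```text
time: 2.72
tool_pos: [0.3313, -0.3426, 0.2013]
orientation: [2.886, 1.24, 0.0]
wrist_force: [1.0, 0.5, 0.4]
gripper_width: 0.0853
grip_force: 0.0
```

>>> play_rows:
  delta_pos:
    - [0.04,-0.027,0.006]
    - [0.042,-0.024,0.006]
    - [0.0435,-0.021,0.006]
    - [0.045,-0.018,0.006]
    - [0.046,-0.015,0.006]
  twist: [-4,-4,-4,-4,-4]

```text
time: 3.35
tool_pos: [0.3722, -0.1043, 0.1715]
orientation: [2.626, 1.722, 0.001]
wrist_force: [0.7, -0.2, -0.3]
gripper_width: 0.0856
grip_force: 0.0
```

>>> play_rows:
  delta_pos:
    - [0.047,-0.012,0.006]
    - [0.048,-0.0085,0.006]
    - [0.048,-0.005,0.006]
    - [0.0485,-0.002,0.006]
    - [0.0485,0.0015,0.006]
  twist: [-4,-4,-4,-4,-4]

```text
time: 3.98
tool_pos: [0.412, 0.1353, 0.1415]
orientation: [2.287, 2.153, 0.002]
wrist_force: [1.1, -0.3, 0.7]
gripper_width: 0.0851
grip_force: 0.0
```

>>> play_rows:
  delta_pos:
    - [0.048,0.005,0.006]
    - [0,0,0]
    - [0,0,0]
    - [0,0,0]
    - [0,0,0]
  twist: [-3,0,0,0,0]

```text
time: 4.6
tool_pos: [0.4199, 0.1804, 0.1355]
orientation: [2.235, 2.208, 0.001]
wrist_force: [0.9, 0.8, -0.1]
gripper_width: 0.0853
grip_force: 0.0
```

```bash
python3 plan.py .4273,.18,.05,-.0113,3 .4273,.18,.005,-.0113,2
```

```text
pose [0.4199 0.1804 0.1355] a -0.0123 t 4.6 tilt -1.0
{"delta_pos": [[-0.0001, 0.0025, 0.0285], [-0.0001, 0.0024, 0.0285], [-0.0001, 0.0025, 0.0285], [0.0, -0.0, 0.0225], [0.0, -0.0, 0.0225]], "twist": [-0.0, -0.0, -0.1, 0.0, 0.0]}
```

>>> play_rows:
  delta_pos:
    - [0,0.0025,0.0285]
    - [0,0.0025,0.0285]
    - [0,0.0025,0.0285]
    - [0,0,0.0225]
    - [0,0,0.0225]
  twist: [0,0,0,0,0]

```text
time: 5.22
tool_pos: [0.4275, 0.1805, 0.0043]
orientation: [2.234, 2.208, 0.001]
wrist_force: [0.2, -0.1, -0.0]
gripper_width: 0.0854
grip_force: 0.0
```

>>> play_rows:
  delta_pos:
    - [0,0,0]
    - [0,0,0]
    - [0,0,0]
    - [0,0,0]
    - [0,0,0]
  twist: [0,0,0,0,0]
  fingers: 1

```text
time: 5.85
tool_pos: [0.4275, 0.1811, 0.0054]
orientation: [2.233, 2.21, 0.001]
wrist_force: [-1.1, -1.5, 1.9]
gripper_width: 0.0594
grip_force: 56.3
```

```bash
python3 plan.py .4273,.18,.14,-.0113,3
```

```text
pose [0.4275 0.1811 0.0054] a -0.0104 t 5.85 tilt -1.0
{"delta_pos": [[-0.0004, -0.0001, -0.0449], [-0.0004, -0.0001, -0.0449], [-0.0003, -0.0, -0.0448], [0, 0, 0], [0, 0, 0]], "twist": [0.0, 0.0, 0.1, 0, 0]}
```

>>> play_rows:
  delta_pos:
    - [0,0,-0.045]
    - [0,0,-0.045]
    - [0,0,-0.045]
    - [0,0,0]
    - [0,0,0]
  twist: [0,0,0,0,0]

```text
time: 6.48
tool_pos: [0.4262, 0.181, 0.1386]
orientation: [-2.232, -2.209, 0.002]
wrist_force: [0.3, -0.1, -3.7]
gripper_width: 0.0591
grip_force: 56.4
```

```bash
python3 plan.py .6293,-.2173,.12,-.078,10
```

```text
pose [0.4262 0.181  0.1386] a -0.0103 t 6.47 tilt -1.0
{"delta_pos": [[-0.0396, 0.0207, 0.0019], [-0.0395, 0.021, 0.0019], [-0.0393, 0.0213, 0.0018], [-0.0392, 0.0215, 0.0019], [-0.039, 0.0218, 0.0018]], "twist": [0.4, 0.4, 0.4, 0.4, 0.4]}
{"delta_pos": [[-0.0389, 0.0221, 0.0019], [-0.0387, 0.0224, 0.0018], [-0.0386, 0.0226, 0.0019], [-0.0384, 0.0229, 0.0018], [-0.0383, 0.0231, 0.0019]], "twist": [0.4, 0.4, 0.4, 0.3, 0.4]}
```

>>> play_rows:
  delta_pos:
    - [-0.0395,0.0205,0.002]
    - [-0.0395,0.021,0.002]
    - [-0.0395,0.0215,0.002]
    - [-0.039,0.0215,0.002]
    - [-0.039,0.022,0.002]
  twist: [0.4,0.4,0.4,0.4,0.4]

```text
time: 7.1
tool_pos: [0.5277, -0.0189, 0.1269]
orientation: [-2.269, -2.167, 0.004]
wrist_force: [0.4, 0.7, -2.3]
gripper_width: 0.0591
grip_force: 56.2
```

>>> play_rows:
  delta_pos:
    - [-0.039,0.022,0.002]
    - [-0.0385,0.0225,0.002]
    - [-0.0385,0.0225,0.002]
    - [-0.038,0.023,0.002]
    - [-0.038,0.023,0.002]
  twist: [0.4,0.4,0.4,0.4,0.4]

```text
time: 7.72
tool_pos: [0.6292, -0.2168, 0.1161]
orientation: [-2.305, -2.126, 0.003]
wrist_force: [-0.2, 1.2, -2.6]
gripper_width: 0.059
grip_force: 56.2
```

```bash
python3 plan.py .6293,-.2173,.12,-.078,1 .6293,-.2173,.045,-.078,3 .6293,-.2173,.0182,-.078,4
python3 - <<'E'
from h import *
im=cams.capture("top")[:,:,::-1]; print(locate('pine_block_center',.115))
cv2.imwrite('pics/c1.png',cv2.resize(im[125:245,260:400],None,fx=5,fy=5,interpolation=cv2.INTER_CUBIC))
E
```

```text
pose [ 0.6292 -0.2168  0.1161] a -0.0807 t 7.72 tilt -0.99998
{"delta_pos": [[-0.0005, 0.0001, -0.0039], [0.0, 0.0, 0.025], [0.0, 0.0, 0.025], [0.0, 0.0, 0.025], [0.0, 0.0, 0.0067]], "twist": [-0.2, 0.0, 0.0, 0.0, 0.0]}
{"delta_pos": [[0.0, 0.0, 0.0067], [0.0, 0.0, 0.0067], [0.0, 0.0, 0.0067], [0, 0, 0], [0, 0, 0]], "twist": [0.0, 0.0, 0.0, 0, 0]}
((array([ 0.63730247, -0.15588156]), np.float64(1.17194640678653)), (array([ 0.64116028, -0.14506227,  0.81765652]), np.float64(6.039007186889648)))
```

View pics/c1.png

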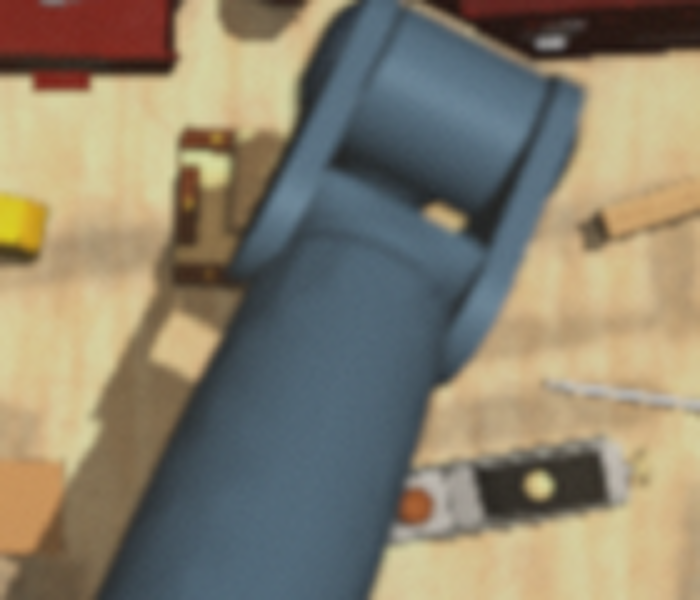

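The arm hides the held block from above, so I'll lower it, release and check afterwards.

>>> play_rows:
  delta_pos:
    - [-0.0005,0,0.021]
    - [0,0,0.025]
    - [0,0,0.025]
    - [0,0,0.007]
    - [0,0,0.007]
  twist: [-0.2,0,0,0,0]

```text
time: 8.45
tool_pos: [0.6298, -0.2159, 0.0337]
orientation: [-2.303, -2.135, 0.001]
wrist_force: [0.2, 0.3, -2.8]
gripper_width: 0.0591
grip_force: 56.1
```

>>> play_rows:
  delta_pos:
    - [0,0,0.006]
    - [0,0,0.006]
    - [0,0,0]
    - [0,0,0]
    - [0,0,0]
  twist: [0,0,0,0,0]

```text
time: 9.07
tool_pos: [0.6306, -0.217, 0.0233]
orientation: [2.305, 2.134, 0.0]
wrist_force: [-0.7, -0.2, -2.6]
gripper_width: 0.0593
grip_force: 56.1
```

```bash
cat > st.py <<'E'
from h import *
s=[]
for i in range(4): cams.capture("scene"); s.append(manip.sense())
print('pos',np.mean([k['tool_pos'] for k in s],0).round(4),np.std([k['tool_pos'] for k in s],0).round(4),'F',np.mean([k['wrist_force'] for k in s],0).round(1),'w',s[-1]['gripper_width'].round(4),'j',s[-1]['joint_positions'].round(2))
E
python3 st.py; sed -i "s/^s=manip.sense();/from rig import cams\nps=[]\nfor i in range(4): cams.capture('scene'); ps.append(manip.sense()['tool_pos'])\ns=manip.sense();/; s/p=np.array(s\['tool_pos'\])/p=np.mean(ps,0)/" plan.py; head -12 plan.py
```

```text
import sys, json, numpy as np
from rig import manip
from scipy.spatial.transform import Rotation as R
# usage: plan.py x,y,z,yawrad,rows ...   (each waypoint interpolated over its rows)
from rig import cams
ps=[]
for i in range(4): cams.capture('scene'); ps.append(manip.sense()['tool_pos'])
s=manip.sense(); M=R.from_rotvec(s['orientation']).as_matrix()
p=np.mean(ps,0); a=np.arctan2(M[1,1],M[0,1])
print('pose',np.round(p,4),'a',round(a,4),'t',round(s['time'],2),'tilt',round(M[2,2],5))
rows=[];tw=[]
for w in sys.argv[1:]:Traceback (most recent call last):
  File "st.py", line 4, in <module>
    print('pos',np.mean([k['tool_pos'] for k in s],0).round(4),np.std([k['tool_pos'] for k in s],0).round(4),'F',np.mean([k['wrist_force'] for k in s],0).round(1),'w',s[-1]['gripper_width'].round(4),'j',s[-1]['joint_positions'].round(2))
                                                                                                                                                                       ^^^^^^^^^^^^^^^^^^^^^^^^^^^^
AttributeError: 'float' object has no attribute 'round'
```

```bash
sed -i "s/s\[-1\]\['gripper_width'\].round(4)/round(s[-1]['gripper_width'],4)/" st.py; python3 st.py
```

```text
pos [ 0.6303 -0.2168  0.0229] [0. 0. 0.] F [-0.4  0.  -2.4] w 0.0593 j [-0.5   0.53  1.61  0.    1.01 -0.42]
```

>>> play_rows:
  delta_pos:
    - [0,0,0.002]
    - [0,-0.001,0.001]
    - [0,0,0.001]
    - [0,0,0]
    - [0,0,0]
  twist: [0,0,0,0,0]

```text
time: 10.1
tool_pos: [0.6293, -0.2167, 0.0188]
orientation: [2.305, 2.135, 0.0]
wrist_force: [-0.4, 0.0, -2.1]
gripper_width: 0.0595
grip_force: 56.1
```

```bash
python3 st.py
```

```text
pos [ 0.6293 -0.2167  0.0189] [0. 0. 0.] F [-0.2 -0.4 -2.8] w 0.0597 j [-0.5   0.53  1.61  0.    1.   -0.42]
```

>>> play_rows:
  delta_pos:
    - [0,0,0.001]
    - [0,0,0.0005]
    - [0,0,0]
    - [0,0,0]
    - [0,0,0]
  twist: [0,0,0,0,0]

```text
time: 10.92
tool_pos: [0.6292, -0.2167, 0.0174]
orientation: [-2.305, -2.134, 0.0]
wrist_force: [-0.7, 0.2, -0.4]
gripper_width: 0.0593
grip_force: 56.4
```

>>> play_rows:
  delta_pos:
    - [0,0,0]
    - [0,0,0]
    - [0,0,0]
    - [0,0,0]
    - [0,0,-0.01]
  twist: [0,0,0,0,0]
  fingers: 0

```text
time: 11.55
tool_pos: [0.6286, -0.2164, 0.0267]
orientation: [-2.304, -2.133, 0.001]
wrist_force: [0.1, -0.5, 0.4]
gripper_width: 0.0851
grip_force: 0.0
```

>>> play_rows:
  delta_pos:
    - [0,0,-0.03]
    - [0,0,-0.04]
    - [0,0,-0.05]
    - [0,0,0]
    - [0,0,0]
  twist: [0,0,0,0,0]

```text
time: 12.18
tool_pos: [0.6291, -0.2166, 0.1474]
orientation: [2.305, 2.135, 0.0]
wrist_force: [-0.8, 0.6, -0.3]
gripper_width: 0.0852
grip_force: 0.0
```

```bash
python3 plan.py .4294,.3502,.12,.1332,13
```

```text
pose [ 0.6284 -0.2162  0.1457] a -0.0768 t 12.38 tilt -1.0
{"delta_pos": [[0.0423, -0.0186, 0.002], [0.0426, -0.0179, 0.002], [0.0428, -0.0173, 0.002], [0.0431, -0.0166, 0.002], [0.0433, -0.0159, 0.002]], "twist": [-0.9, -0.9, -0.9, -0.9, -0.9]}
{"delta_pos": [[0.0436, -0.0152, 0.002], [0.0438, -0.0145, 0.002], [0.0441, -0.0139, 0.0019], [0.0443, -0.0131, 0.002], [0.0445, -0.0124, 0.0019]], "twist": [-0.9, -0.9, -1.0, -0.9, -1.0]}
{"delta_pos": [[0.0447, -0.0116, 0.002], [0.0449, -0.0109, 0.0019], [0.045, -0.0101, 0.002], [0, 0, 0], [0, 0, 0]], "twist": [-0.9, -1.0, -0.9, 0, 0]}
```

>>> play_rows:
  delta_pos:
    - [0.0425,-0.0185,0.002]
    - [0.0425,-0.018,0.002]
    - [0.043,-0.0175,0.002]
    - [0.043,-0.0165,0.002]
    - [0.0435,-0.016,0.002]
  twist: [-0.9,-0.9,-0.9,-0.9,-0.9]

```text
time: 13.0
tool_pos: [0.5514, 0.0029, 0.1363]
orientation: [-2.218, -2.223, 0.001]
wrist_force: [0.5, 0.8, 0.5]
gripper_width: 0.0853
grip_force: 0.0
```

>>> play_rows:
  delta_pos:
    - [0.0435,-0.015,0.002]
    - [0.044,-0.0145,0.002]
    - [0.044,-0.014,0.002]
    - [0.0445,-0.013,0.002]
    - [0.0445,-0.0125,0.002]
  twist: [-0.9,-0.9,-0.9,-1,-1]

```text
time: 13.62
tool_pos: [0.4751, 0.2209, 0.1265]
orientation: [-2.125, -2.312, 0.002]
wrist_force: [0.2, 0.0, 0.1]
gripper_width: 0.0856
grip_force: 0.0
```

>>> play_rows:
  delta_pos:
    - [0.0445,-0.0115,0.002]
    - [0.045,-0.011,0.002]
    - [0.045,-0.01,0.002]
    - [0,0,0]
    - [0,0,0]
  twist: [-1,-1,-1,0,0]

```text
time: 14.25
tool_pos: [0.4299, 0.3498, 0.1206]
orientation: [-2.065, -2.367, 0.002]
wrist_force: [0.1, -0.8, -0.4]
gripper_width: 0.0855
grip_force: 0.0
```

```bash
python3 plan.py .4294,.3502,.045,.1332,3 .4294,.3502,.006,.1332,2
python3 - <<'E'
from h import *
im=cams.capture("top")[:,:,::-1]; 
try: print(locate('pine_block_center',.012))
except Exception as e: print(e)
cv2.imwrite('pics/c2.png',cv2.resize(im[143:243,260:380],None,fx=6,fy=6,interpolation=cv2.INTER_CUBIC))
E
```

```text
pose [0.4305 0.3493 0.121 ] a 0.1346 t 14.45 tilt -1.0
{"delta_pos": [[0.0003, -0.0003, 0.0253], [0.0004, -0.0003, 0.0254], [0.0003, -0.0004, 0.0253], [0.0, 0.0, 0.0195], [0.0, 0.0, 0.0195]], "twist": [0.0, 0.0, 0.1, -0.0, -0.0]}
((array([ 0.62844841, -0.21444965]), np.float64(-0.09630957262698203)), (array([ 0.63030029, -0.21684589, -0.10243733]), np.float64(0.04692760854959488)))
```

View pics/c2.png

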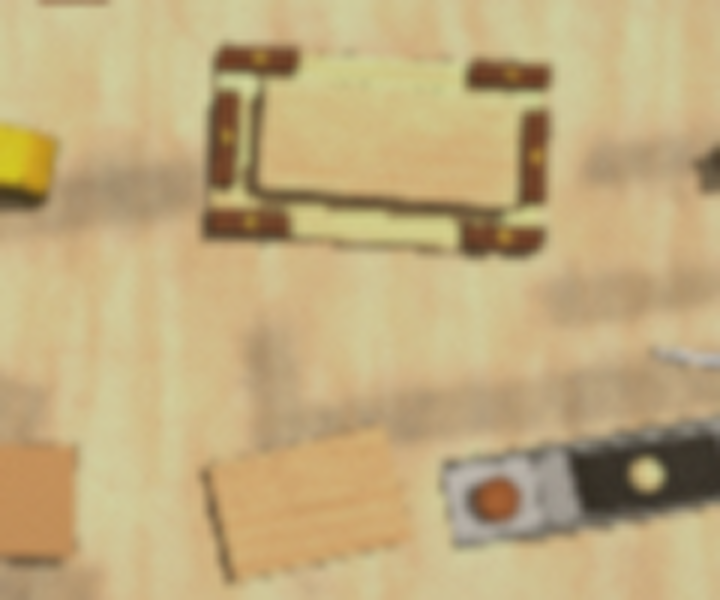

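Pine lies inside the cradle pocket, square to it; the fit agrees with the pocket centre to about 1 mm. Next is the walnut.

>>> play_rows:
  delta_pos:
    - [0.0005,-0.0005,0.0255]
    - [0.0005,-0.0005,0.0255]
    - [0,0,0.025]
    - [0,0,0.0195]
    - [0,0,0.0195]
  twist: [0,0,0,0,0]

```text
time: 15.18
tool_pos: [0.4296, 0.351, 0.0056]
orientation: [2.065, 2.367, 0.001]
wrist_force: [-0.0, -0.6, -0.5]
gripper_width: 0.0856
grip_force: 0.0
```

>>> play_rows:
  delta_pos:
    - [0,0,0]
    - [0,0,0]
    - [0,0,0]
    - [0,0,0]
    - [0,0,0]
  twist: [0,0,0,0,0]
  fingers: 1

```text
time: 15.8
tool_pos: [0.4302, 0.3516, 0.0076]
orientation: [2.064, 2.367, 0.004]
wrist_force: [0.6, -0.1, 7.1]
gripper_width: 0.0389
grip_force: 53.1
```

```bash
python3 plan.py .4294,.3502,.15,.1332,3 .6298,-.2168,.14,-.08,12
python3 - <<'E'
from h import *
im=cams.capture("scene")[:,:,::-1]
cv2.imwrite('pics/s3.png',cv2.resize(im[200:320,150:310],None,fx=5,fy=5,interpolation=cv2.INTER_CUBIC))
E
```

```text
pose [0.4302 0.3516 0.0076] a 0.1362 t 16.0 tilt -1.0
{"delta_pos": [[-0.0004, -0.0003, -0.0475], [-0.0005, -0.0003, -0.0475], [-0.0004, -0.0003, -0.0474], [-0.049, 0.0103, 0.0008], [-0.0489, 0.0111, 0.0008]], "twist": [0.1, 0.0, 0.1, 1.0, 1.0]}
{"delta_pos": [[-0.0487, 0.012, 0.0008], [-0.0484, 0.0129, 0.0008], [-0.0482, 0.0137, 0.0008], [-0.048, 0.0145, 0.0009], [-0.0477, 0.0154, 0.0008]], "twist": [1.0, 1.0, 1.0, 1.0, 1.0]}
{"delta_pos": [[-0.0474, 0.0162, 0.0009], [-0.0471, 0.017, 0.0008], [-0.0468, 0.0178, 0.0009], [-0.0465, 0.0188, 0.0008], [-0.0462, 0.0195, 0.0009]], "twist": [1.0, 1.0, 1.1, 1.0, 1.1]}
```

View pics/s3.png

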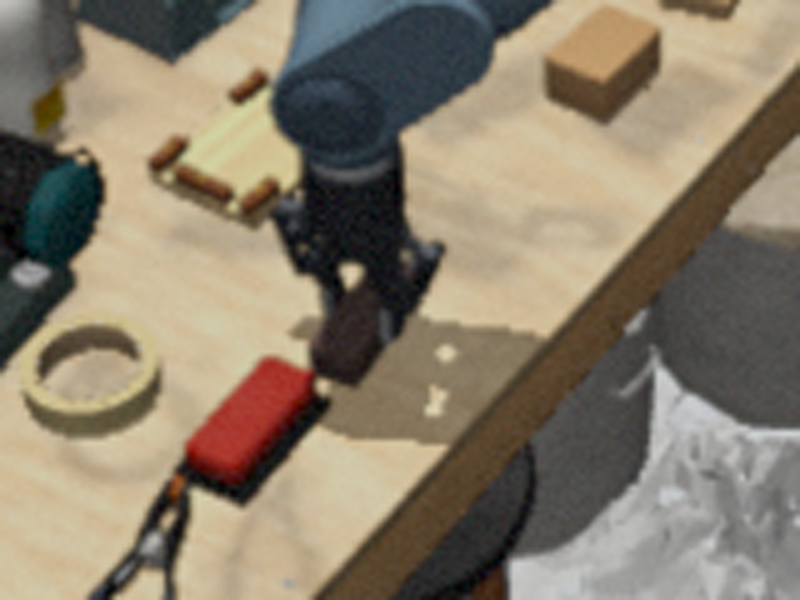

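>>> play_rows:
  delta_pos:
    - [0,0,-0.0475]
    - [0,0,-0.0475]
    - [0,0,-0.0475]
    - [-0.049,0.01,0.001]
    - [-0.049,0.011,0.001]
  twist: [0,0,0,1,1]

```text
time: 16.68
tool_pos: [0.4624, 0.2557, 0.1472]
orientation: [2.104, 2.332, 0.001]
wrist_force: [0.5, -0.6, -1.7]
gripper_width: 0.0393
grip_force: 52.4
```

>>> play_rows:
  delta_pos:
    - [-0.0485,0.012,0.001]
    - [-0.0485,0.013,0.001]
    - [-0.048,0.0135,0.001]
    - [-0.048,0.0145,0.001]
    - [-0.048,0.0155,0.001]
  twist: [1,1,1,1,1]

```text
time: 17.3
tool_pos: [0.5465, 0.019, 0.1413]
orientation: [-2.206, -2.236, 0.001]
wrist_force: [0.9, 0.5, -0.6]
gripper_width: 0.0389
grip_force: 52.5
```

>>> play_rows:
  delta_pos:
    - [-0.0475,0.016,0.001]
    - [-0.047,0.017,0.001]
    - [-0.047,0.018,0.001]
    - [-0.0465,0.019,0.001]
    - [-0.046,0.0195,0.001]
  twist: [1,1,1,1,1]

```text
time: 17.92
tool_pos: [0.6312, -0.2167, 0.1359]
orientation: [-2.301, -2.137, 0.001]
wrist_force: [-0.6, 0.6, -0.4]
gripper_width: 0.039
grip_force: 52.5
```

```bash
python3 plan.py .6298,-.2168,.075,-.08,3 .6298,-.2168,.06,-.08,2
```

```text
pose [ 0.6315 -0.2189  0.136 ] a -0.0746 t 18.12 tilt -1.0
{"delta_pos": [[0.0007, -0.0006, 0.0203], [0.0006, -0.0006, 0.0204], [0.0007, -0.0006, 0.0203], [-0.0, -0.0, 0.0075], [-0.0, -0.0, 0.0075]], "twist": [0.1, 0.1, 0.1, 0.0, 0.0]}
```

>>> play_rows:
  delta_pos:
    - [0.001,-0.0005,0.0205]
    - [0.001,-0.0005,0.0205]
    - [0.001,-0.0005,0.0205]
    - [0,0,0.0075]
    - [0,0,0.0075]
  twist: [0.1,0.1,0.1,0,0]

```text
time: 18.75
tool_pos: [0.6302, -0.2122, 0.0598]
orientation: [2.307, 2.133, 0.0]
wrist_force: [0.3, -0.7, -1.6]
gripper_width: 0.0391
grip_force: 52.3
```

```bash
python3 plan.py .6298,-.216,.0548,-.08,2; python3 st.py
```

```text
pose [ 0.6301 -0.2123  0.06  ] a -0.0786 t 18.95 tilt -1.0
{"delta_pos": [[-0.0018, -0.0, 0.0026], [-0.0019, -0.0, 0.0026], [0, 0, 0], [0, 0, 0], [0, 0, 0]], "twist": [0.0, 0.1, 0, 0, 0]}
pos [ 0.6306 -0.2126  0.0611] [0.0001 0.     0.0001] F [ 0.   0.  -0.9] w 0.0389 j [-0.5   0.47  1.61  0.    1.07 -0.42]
```

>>> play_rows:
  delta_pos:
    - [-0.0015,0,0.002]
    - [-0.0015,0,0.002]
    - [0,0,0]
    - [0,0,0]
    - [0,0,0]
  twist: [0,0,0,0,0]

```text
time: 19.77
tool_pos: [0.6299, -0.2153, 0.0564]
orientation: [2.307, 2.133, 0.0]
wrist_force: [0.1, -0.7, -0.9]
gripper_width: 0.039
grip_force: 52.3
```

```bash
python3 st.py
```

```text
pos [ 0.6299 -0.2153  0.0564] [0. 0. 0.] F [-0.1 -0.1 -1.1] w 0.0392 j [-0.5   0.48  1.61 -0.    1.06 -0.42]
```

>>> play_rows:
  delta_pos:
    - [-0.0005,0,0.001]
    - [0,0,0.001]
    - [0,0,0]
    - [0,0,0]
    - [0,0,0]
  twist: [0,0,0,0,0]

```text
time: 20.6
tool_pos: [0.6299, -0.2159, 0.0546]
orientation: [2.307, 2.132, -0.0]
wrist_force: [-2.1, 1.3, 2.8]
gripper_width: 0.039
grip_force: 52.8
```

>>> play_rows:
  delta_pos:
    - [0,0,0]
    - [0,0,0]
    - [0,0,0]
    - [0,0,0]
    - [0,0,-0.01]
  twist: [0,0,0,0,0]
  fingers: 0

```text
time: 21.22
tool_pos: [0.6291, -0.2154, 0.0636]
orientation: [-2.305, -2.131, 0.001]
wrist_force: [0.1, -0.2, -0.9]
gripper_width: 0.0856
grip_force: 0.0
```

>>> play_rows:
  delta_pos:
    - [0,0,-0.03]
    - [0,0,-0.04]
    - [0,0,-0.04]
    - [0,0,0]
    - [0,0,0]
  twist: [0,0,0,0,0]

```text
time: 21.85
tool_pos: [0.6296, -0.2157, 0.1742]
orientation: [-2.307, -2.132, 0.0]
wrist_force: [0.5, -0.6, 0.4]
gripper_width: 0.0851
grip_force: 0.0
```

```bash
python3 plan.py .4389,-.1737,.12,.2144,5
```

```text
pose [ 0.629  -0.2154  0.1728] a -0.0785 t 22.05 tilt -1.0
{"delta_pos": [[0.0053, -0.0386, 0.0106], [0.0076, -0.0382, 0.0105], [0.0098, -0.0377, 0.0106], [0.012, -0.037, 0.0105], [0.0141, -0.0362, 0.0106]], "twist": [-3.4, -3.3, -3.4, -3.3, -3.4]}
```

>>> play_rows:
  delta_pos:
    - [0.0055,-0.0385,0.0105]
    - [0.0075,-0.038,0.0105]
    - [0.01,-0.0375,0.0105]
    - [0.012,-0.037,0.0105]
    - [0.014,-0.036,0.0105]
  twist: [-3.4,-3.4,-3.4,-3.3,-3.3]

```text
time: 22.68
tool_pos: [0.4388, -0.1735, 0.1207]
orientation: [-1.967, -2.448, 0.0]
wrist_force: [-0.2, -0.1, 0.5]
gripper_width: 0.0854
grip_force: 0.0
```

>>> play_rows:
  delta_pos:
    - [0,0,0.01]
    - [0,0,0]
    - [0,0,0]
    - [0,0,0]
    - [0,0,0]
  twist: [0,0,0,0,0]

```text
time: 23.3
tool_pos: [0.4409, -0.1743, 0.1121]
orientation: [1.97, 2.446, 0.0]
wrist_force: [-0.5, -0.1, -0.0]
gripper_width: 0.0855
grip_force: 0.0
```

```bash
python3 plan.py .4389,-.1737,.04,.2144,3 .4389,-.1737,.001,.2144,2;  python3 - <<'E'
from h import *
im=cams.capture("top")[:,:,::-1]; 
for t,z in(('walnut_block_center',.047),('maple_block_center',0)):
  try: print(locate(t,z))
  except Exception as e: print(e)
cv2.imwrite('pics/c3.png',cv2.resize(im[143:243,260:380],None,fx=6,fy=6,interpolation=cv2.INTER_CUBIC))
E
```

```text
pose [ 0.4406 -0.1742  0.1119] a 0.2148 t 23.5 tilt -1.0
{"delta_pos": [[0.0003, -0.0005, 0.024], [0.0003, -0.0005, 0.024], [0.0003, -0.0006, 0.0239], [-0.0, 0.0, 0.0195], [-0.0, 0.0, 0.0195]], "twist": [0.0, 0.0, 0.0, 0.0, 0.0]}
((array([ 0.62821024, -0.21258352]), np.float64(-0.0753925907723727)), (array([ 0.63057941, -0.21433759, -0.06129314]), np.float64(0.0625)))
'top'
```

View pics/c3.png

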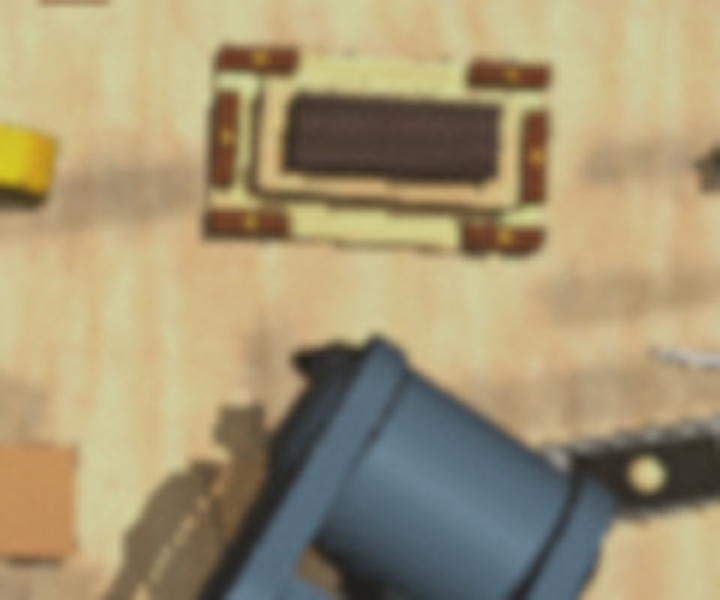

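Walnut sits centred on the pine, 2–3 mm off lengthwise. Now gripping the maple.

>>> play_rows:
  delta_pos:
    - [0.0005,-0.0005,0.024]
    - [0.0005,-0.0005,0.024]
    - [0,-0.0005,0.024]
    - [0,0,0.0195]
    - [0,0,0.019]
  twist: [0,0,0,0,0]

```text
time: 24.28
tool_pos: [0.4387, -0.1735, 0.0007]
orientation: [1.971, 2.447, 0.0]
wrist_force: [-0.2, 0.6, -0.4]
gripper_width: 0.0852
grip_force: 0.0
```

>>> play_rows:
  delta_pos:
    - [0,0,0]
    - [0,0,0]
    - [0,0,0]
    - [0,0,0]
    - [0,0,0]
  twist: [0,0,0,0,0]
  fingers: 1

```text
time: 24.9
tool_pos: [0.4387, -0.1735, 0.0014]
orientation: [1.97, 2.447, 0.0]
wrist_force: [0.2, 0.3, -2.9]
gripper_width: 0.0637
grip_force: 57.0
```

```bash
python3 plan.py .4389,-.1737,.13,.2144,3 .6305,.2321,.13,-.0078,12
```

```text
pose [ 0.4387 -0.1735  0.0014] a 0.2147 t 25.1 tilt -1.0
{"delta_pos": [[-0.0001, 0.0, -0.0429], [-0.0001, 0.0001, -0.0429], [-0.0001, 0.0, -0.0428], [0.0296, 0.0228, -0.0], [0.0301, 0.0222, -0.0]], "twist": [0.0, 0.0, 0.0, 1.1, 1.1]}
{"delta_pos": [[0.0305, 0.0217, -0.0], [0.0309, 0.0211, -0.0], [0.0313, 0.0205, -0.0], [0.0317, 0.0199, -0.0], [0.032, 0.0193, -0.0]], "twist": [1.1, 1.1, 1.0, 1.1, 1.0]}
{"delta_pos": [[0.0324, 0.0187, -0.0], [0.0327, 0.0181, -0.0], [0.033, 0.0176, -0.0], [0.0334, 0.0169, -0.0], [0.0336, 0.0163, -0.0]], "twist": [1.1, 1.0, 1.1, 1.0, 1.1]}
```

>>> play_rows:
  delta_pos:
    - [0,0,-0.043]
    - [0,0,-0.043]
    - [0,0,-0.043]
    - [0.0295,0.023,0]
    - [0.03,0.022,0]
  twist: [0,0,0,1.1,1.1]

```text
time: 25.72
tool_pos: [0.4713, -0.1056, 0.1311]
orientation: [2.018, 2.405, 0.001]
wrist_force: [0.1, 0.3, -2.4]
gripper_width: 0.0637
grip_force: 57.3
```

>>> play_rows:
  delta_pos:
    - [0.0305,0.0215,0]
    - [0.031,0.021,0]
    - [0.0315,0.0205,0]
    - [0.0315,0.02,0]
    - [0.032,0.0195,0]
  twist: [1.1,1.1,1,1,1]

```text
time: 26.35
tool_pos: [0.5507, 0.0644, 0.13]
orientation: [-2.125, -2.314, 0.0]
wrist_force: [0.2, -0.2, -2.3]
gripper_width: 0.0636
grip_force: 57.2
```

>>> play_rows:
  delta_pos:
    - [0.0325,0.0185,0]
    - [0.0325,0.018,0]
    - [0.033,0.0175,0]
    - [0.0335,0.017,0]
    - [0.0335,0.0165,0]
  twist: [1.1,1.1,1.1,1.1,1]

```text
time: 26.98
tool_pos: [0.6303, 0.2333, 0.1297]
orientation: [-2.231, -2.211, 0.001]
wrist_force: [0.1, 0.3, -2.5]
gripper_width: 0.0634
grip_force: 57.2
```

```bash
python3 plan.py .6305,.2321,.05,-.0078,3 .6305,.2321,.022,-.0078,2
```

```text
pose [0.6305 0.2344 0.1299] a -0.0075 t 27.18 tilt -1.0
{"delta_pos": [[-0.0008, -0.0, 0.0266], [-0.0008, -0.0, 0.0266], [-0.0007, -0.0, 0.0267], [-0.0, -0.0, 0.014], [-0.0, -0.0, 0.014]], "twist": [0.0, 0.0, 0.0, 0.0, 0.0]}
```

>>> play_rows:
  delta_pos:
    - [-0.001,0,0.0265]
    - [-0.001,0,0.0265]
    - [0,0,0.0265]
    - [0,0,0.016]
    - [0,0,0.014]
  twist: [0,0,0,0,0]

```text
time: 27.8
tool_pos: [0.6301, 0.2295, 0.0203]
orientation: [2.232, 2.211, -0.0]
wrist_force: [0.0, -0.4, -1.4]
gripper_width: 0.0637
grip_force: 57.2
```

```bash
python3 st.py
```

```text
pos [0.6296 0.2298 0.0198] [0.0006 0.0003 0.0011] F [ 0.1 -0.1 -2.9] w 0.0637 j [ 0.18  0.54  1.59 -0.    1.01  0.19]
```

>>> play_rows:
  delta_pos:
    - [0.001,0.001,0.002]
    - [0.001,0,0.002]
    - [0,0,0.001]
    - [0,0,0]
    - [0,0,0]
  twist: [0,0,0,0,0]

```text
time: 28.62
tool_pos: [0.6312, 0.2322, 0.0158]
orientation: [2.231, 2.212, 0.0]
wrist_force: [-0.3, -0.2, -1.7]
gripper_width: 0.0639
grip_force: 57.2
```

```bash
python3 st.py
```

```text
pos [0.6312 0.2321 0.0159] [0. 0. 0.] F [-0.3  0.3 -2.1] w 0.064 j [ 0.18  0.55  1.59 -0.    1.    0.19]
```

>>> play_rows:
  delta_pos:
    - [0,-0.0005,0.001]
    - [0,0,0.001]
    - [0,0,0.0005]
    - [0,0,0]
    - [0,0,0]
  twist: [0,0,0,0,0]

```text
time: 29.45
tool_pos: [0.6306, 0.2322, 0.0134]
orientation: [-2.231, -2.212, 0.0]
wrist_force: [-0.8, -0.4, -0.6]
gripper_width: 0.0639
grip_force: 57.4
```

>>> play_rows:
  delta_pos:
    - [0,0,0]
    - [0,0,0]
    - [0,0,0]
    - [0,0,0]
    - [0,0,-0.01]
  twist: [0,0,0,0,0]
  fingers: 0

```text
time: 30.08
tool_pos: [0.6299, 0.232, 0.0227]
orientation: [-2.23, -2.211, 0.003]
wrist_force: [-0.0, -0.3, 0.2]
gripper_width: 0.0852
grip_force: 0.0
```

>>> play_rows:
  delta_pos:
    - [0,0,-0.03]
    - [0,0,-0.04]
    - [0,0,-0.05]
    - [0,0,0]
    - [0,0,0]
  twist: [0,0,0,0,0]

```text
time: 30.7
tool_pos: [0.6305, 0.2321, 0.1435]
orientation: [2.231, 2.212, 0.0]
wrist_force: [-0.4, -0.6, -1.0]
gripper_width: 0.0856
grip_force: 0.0
```

```bash
python3 plan.py .4436,.0008,.12,-.018,7; python3 -c "
from h import *
cams.capture('top');print(locate('carton_center'))"
```

```text
pose [0.6297 0.232  0.1417] a -0.0088 t 30.9 tilt -1.0
{"delta_pos": [[-0.0333, -0.0263, 0.0031], [-0.0333, -0.0262, 0.0031], [-0.0333, -0.0262, 0.0031], [-0.0334, -0.0261, 0.0031], [-0.0334, -0.0261, 0.0031]], "twist": [0.1, 0.1, 0.1, 0.1, 0.0]}
{"delta_pos": [[-0.0335, -0.026, 0.0031], [-0.0334, -0.026, 0.0031], [0, 0, 0], [0, 0, 0], [0, 0, 0]], "twist": [0.1, 0.0, 0, 0, 0]}
((array([0.44275438, 0.00490456]), np.float64(-0.07396060304662244)), (array([ 0.44371663,  0.00399217, -0.01731931]), np.float64(0.057861328125)))
```

>>> play_rows:
  delta_pos:
    - [-0.0335,-0.0265,0.003]
    - [-0.0335,-0.026,0.003]
    - [-0.0335,-0.026,0.003]
    - [-0.0335,-0.026,0.003]
    - [-0.0335,-0.026,0.003]
  twist: [0.1,0.1,0.1,0.1,0.1]

```text
time: 31.62
tool_pos: [0.497, 0.0653, 0.1278]
orientation: [-2.24, -2.202, 0.001]
wrist_force: [-0.7, -0.6, 0.5]
gripper_width: 0.0855
grip_force: 0.0
```

>>> play_rows:
  delta_pos:
    - [-0.0335,-0.026,0.003]
    - [-0.033,-0.026,0.003]
    - [0,0,0]
    - [0,0,0]
    - [0,0,0]
  twist: [0,0,0,0,0]

```text
time: 32.25
tool_pos: [0.4456, 0.0012, 0.1225]
orientation: [2.239, 2.203, 0.001]
wrist_force: [-0.8, 0.1, 0.3]
gripper_width: 0.0857
grip_force: 0.0
```

```bash
python3 plan.py .4436,.0015,.04,-.018,3 .4436,.0015,.008,-.018,2;  python3 - <<'E'
from h import *
im=cams.capture("top")[:,:,::-1]; print(locate('maple_block_center',.012))
cv2.imwrite('pics/c4.png',cv2.resize(im[143:243,150:270],None,fx=6,fy=6,interpolation=cv2.INTER_CUBIC))
E
```

```text
pose [0.4454 0.0012 0.1224] a -0.0164 t 32.45 tilt -1.0
{"delta_pos": [[0.0001, -0.0006, 0.0275], [0.0001, -0.0006, 0.0274], [0.0001, -0.0006, 0.0275], [-0.0, -0.0, 0.016], [-0.0, -0.0, 0.016]], "twist": [0.0, 0.0, 0.1, -0.0, -0.0]}
((array([0.6307097 , 0.22990506]), np.float64(-0.08347605496983102)), (array([ 0.63270101,  0.23218836, -0.0129608 ]), np.float64(0.032899558544158936)))
```

View pics/c4.png

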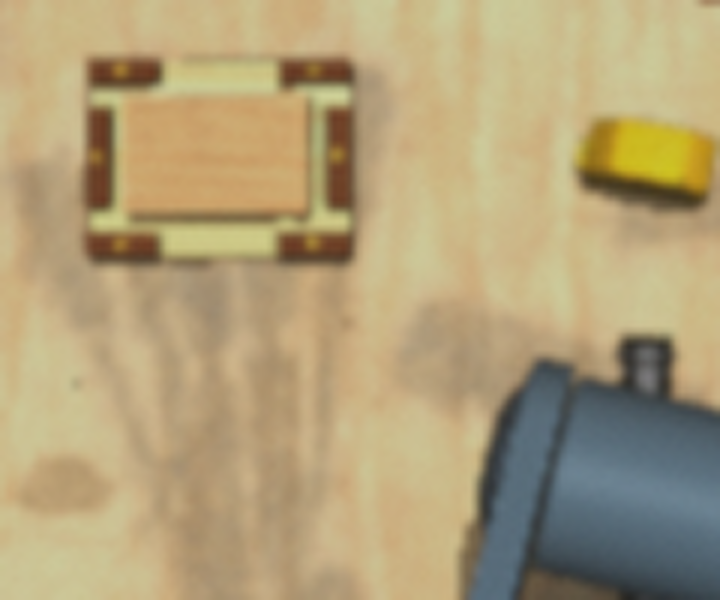

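Maple lies centred and square in the short cradle. Now the carton.

>>> play_rows:
  delta_pos:
    - [0,-0.0005,0.0275]
    - [0,-0.0005,0.0275]
    - [0,-0.0005,0.0275]
    - [0,0,0.016]
    - [0,0,0.016]
  twist: [0,0,0.1,0,0]

```text
time: 33.17
tool_pos: [0.4439, 0.0007, 0.0074]
orientation: [2.242, 2.2, 0.0]
wrist_force: [0.3, 0.2, -0.1]
gripper_width: 0.0857
grip_force: 0.0
```

>>> play_rows:
  delta_pos:
    - [0,0,0]
    - [0,0,0]
    - [0,0,0]
    - [0,0,0]
    - [0,0,0]
  twist: [0,0,0,0,0]
  fingers: 1
  grip_force: 40

```text
time: 33.8
tool_pos: [0.4438, 0.0007, 0.0082]
orientation: [2.242, 2.2, 0.001]
wrist_force: [-1.2, -0.3, 0.8]
gripper_width: 0.0598
grip_force: 45.4
```

>>> play_rows:
  delta_pos:
    - [0,0,-0.045]
    - [0,0,-0.045]
    - [0,0,-0.045]
    - [0,0,0]
    - [0,0,0]
  twist: [0,0,0,0,0]

```text
time: 34.42
tool_pos: [0.4423, 0.001, 0.1413]
orientation: [-2.241, -2.199, 0.002]
wrist_force: [-0.0, 0.2, -3.7]
gripper_width: 0.0593
grip_force: 46.6
```

```bash
python3 st.py; python3 plan.py .6312,.2321,.13,-.009,8
```

```text
pos [0.442  0.0011 0.1406] [0.0002 0.     0.0001] F [ 0.  -0.2 -3.8] w 0.0596 j [-0.26 -0.15  2.14  0.    1.15 -0.24]
pose [0.4428 0.0009 0.1417] a -0.0192 t 34.83 tilt -1.0
{"delta_pos": [[0.0294, 0.023, 0.0015], [0.0293, 0.023, 0.0015], [0.0293, 0.0231, 0.0015], [0.0292, 0.0231, 0.0014], [0.0292, 0.0232, 0.0015]], "twist": [-0.1, -0.1, -0.1, -0.1, -0.0]}
{"delta_pos": [[0.0292, 0.0232, 0.0014], [0.0291, 0.0233, 0.0015], [0.0291, 0.0232, 0.0014], [0, 0, 0], [0, 0, 0]], "twist": [-0.1, -0.0, -0.1, 0, 0]}
```

>>> play_rows:
  delta_pos:
    - [0.0295,0.023,0.001]
    - [0.0295,0.023,0.001]
    - [0.029,0.023,0.001]
    - [0.029,0.023,0.001]
    - [0.029,0.023,0.001]
  twist: [-0.1,-0.1,-0.1,-0.1,-0.1]

```text
time: 35.45
tool_pos: [0.5614, 0.1459, 0.1373]
orientation: [-2.233, -2.21, 0.001]
wrist_force: [0.0, 0.3, -3.6]
gripper_width: 0.059
grip_force: 46.3
```

>>> play_rows:
  delta_pos:
    - [0.029,0.023,0.001]
    - [0.029,0.0235,0.001]
    - [0.029,0.0235,0.001]
    - [0,0,0.035]
    - [0,0,0.035]
  twist: [-0.1,0,0,0,0]

```text
time: 36.08
tool_pos: [0.632, 0.2318, 0.0637]
orientation: [2.23, 2.212, 0.001]
wrist_force: [-0.6, -0.5, -2.4]
gripper_width: 0.0596
grip_force: 46.5
```

>>> play_rows:
  delta_pos:
    - [0,0,0.008]
    - [0,0,0.007]
    - [0,0,0]
    - [0,0,0]
    - [0,0,0]
  twist: [0,0,0,0,0]

```text
time: 36.7
tool_pos: [0.6322, 0.2313, 0.051]
orientation: [2.23, 2.211, 0.002]
wrist_force: [0.3, 0.3, -3.3]
gripper_width: 0.0597
grip_force: 46.3
```

```bash
python3 plan.py .6312,.232,.0424,-.009,3
```

```text
pose [0.6319 0.2313 0.0504] a -0.0087 t 36.9 tilt -1.0
{"delta_pos": [[0.0002, -0.0002, 0.0027], [0.0003, -0.0002, 0.0026], [0.0002, -0.0003, 0.0027], [0, 0, 0], [0, 0, 0]], "twist": [0.0, 0.0, 0.0, 0, 0]}
```

>>> play_rows:
  delta_pos:
    - [0,-0.0005,0.0025]
    - [0,0,0.0025]
    - [0,0,0.0015]
    - [0,0,0]
    - [0,0,0]
  twist: [0,0,0,0,0]

```text
time: 37.52
tool_pos: [0.6311, 0.2312, 0.0433]
orientation: [2.231, 2.212, 0.0]
wrist_force: [-0.5, -0.1, -3.6]
gripper_width: 0.0596
grip_force: 46.3
```

```bash
python3 st.py
```

```text
pos [0.6312 0.2312 0.0434] [0. 0. 0.] F [ 0.4 -0.1 -3. ] w 0.0593 j [0.18 0.51 1.59 0.   1.04 0.19]
```

>>> play_rows:
  delta_pos:
    - [0.0005,0,0.001]
    - [0,0,0.0005]
    - [0,0,0]
    - [0,0,0]
    - [0,0,0]
  twist: [0,0,0,0,0]

```text
time: 38.35
tool_pos: [0.6312, 0.2318, 0.0423]
orientation: [2.231, 2.212, 0.0]
wrist_force: [-1.5, -0.8, 2.1]
gripper_width: 0.0598
grip_force: 47.0
```

>>> play_rows:
  delta_pos:
    - [0,0,0]
    - [0,0,0]
    - [0,0,0]
    - [0,0,0]
    - [0,0,-0.01]
  twist: [0,0,0,0,0]
  fingers: 0

```text
time: 38.98
tool_pos: [0.6303, 0.2316, 0.0511]
orientation: [-2.23, -2.211, 0.003]
wrist_force: [0.4, 1.4, 0.5]
gripper_width: 0.0854
grip_force: 0.0
```

>>> play_rows:
  delta_pos:
    - [0,0,-0.03]
    - [0,0,-0.04]
    - [0,0,-0.04]
    - [0,0,0]
    - [0,0,0]
  twist: [0,0,0,0,0]

```text
time: 39.6
tool_pos: [0.6308, 0.2317, 0.1617]
orientation: [-2.231, -2.212, 0.0]
wrist_force: [0.0, -0.6, -0.4]
gripper_width: 0.0855
grip_force: 0.0
```

```bash
python3 plan.py .45,-.15,.16,.161,10
```

```text
pose [0.6302 0.2316 0.1603] a -0.0087 t 39.8 tilt -1.0
{"delta_pos": [[-0.0383, -0.0177, 0.0], [-0.038, -0.0183, 0.0], [-0.0377, -0.019, 0.0], [-0.0373, -0.0197, 0.0], [-0.037, -0.0203, 0.0]], "twist": [-1.0, -1.0, -1.0, -1.0, -1.0]}
{"delta_pos": [[-0.0366, -0.021, 0.0001], [-0.0363, -0.0215, 0.0], [-0.0359, -0.0222, 0.0001], [-0.0356, -0.0227, 0.0], [-0.0351, -0.0233, 0.0001]], "twist": [-0.9, -1.0, -0.9, -1.0, -0.9]}
```

>>> play_rows:
  delta_pos:
    - [-0.0385,-0.0175,0]
    - [-0.038,-0.0185,0]
    - [-0.0375,-0.019,0]
    - [-0.0375,-0.0195,0]
    - [-0.037,-0.0205,0]
  twist: [-1,-1,-1,-1,-1]

```text
time: 40.42
tool_pos: [0.5399, 0.0397, 0.161]
orientation: [-2.131, -2.307, 0.001]
wrist_force: [0.1, -1.0, -0.9]
gripper_width: 0.0858
grip_force: 0.0
```

>>> play_rows:
  delta_pos:
    - [-0.0365,-0.021,0]
    - [-0.0365,-0.0215,0]
    - [-0.036,-0.022,0]
    - [-0.0355,-0.0225,0]
    - [-0.035,-0.0235,0]
  twist: [-1,-1,-1,-1,-1]

```text
time: 41.05
tool_pos: [0.4505, -0.1511, 0.1612]
orientation: [-2.028, -2.398, 0.0]
wrist_force: [0.7, -0.1, 0.1]
gripper_width: 0.0855
grip_force: 0.0
```

Run:
```python
from h import *
np.set_printoptions(precision=4,suppress=True)
im=cams.capture("top")[:,:,::-1].copy()
print('carton',locate('carton_center',.034))
r=cams.place_of('steel_plane_center','top'); print([(x['pixel'],round(x['conf'],2),onplane(x['pixel'],'top',.026)) for x in r])
r=cams.boxes_of('steel_plane_center','top'); print([(x['pixel'],round(x['conf'],2)) for x in r])
r=cams.masks_of('steel_plane_center','top'); m=r[0]['pixels']; v,u=np.nonzero(m); print(m.sum(),u.min(),u.max(),v.min(),v.max())
big=cv2.resize(im[190:260,310:410],None,fx=8,fy=8,interpolation=cv2.INTER_CUBIC)
for yy,c in((-.329,(0,0,255)),(-.334,(0,255,0))):
    h=cv2.convexHull(proj(corners(.4450,yy,.161,np.array([.048,.177,.039]),0),'top').astype(np.float32))
    cv2.polylines(big,[np.round(((h-[310,190]+.5)*8-.5)).astype(np.int32)],True,c,1)
cs,_=cv2.findContours(m.astype(np.uint8),0,1)
for k in cs: cv2.polylines(big,[((k-[310,190]+.5)*8).astype(np.int32)],True,(255,0,0),1)
cv2.imwrite('pics/pl.png',big)
```

```text
carton ((array([0.6309, 0.2262]), np.float64(-0.04896725216814479)), (array([ 0.6338,  0.2293, -0.0906]), np.float64(0.13410088419914246)))
[([184.3, 172.3], 0.64, array([[0.6184, 0.2364, 0.026 ]]))]
[([371.1, 220.9], 0.7)]
483 356 389 211 232
```

View pics/pl.png

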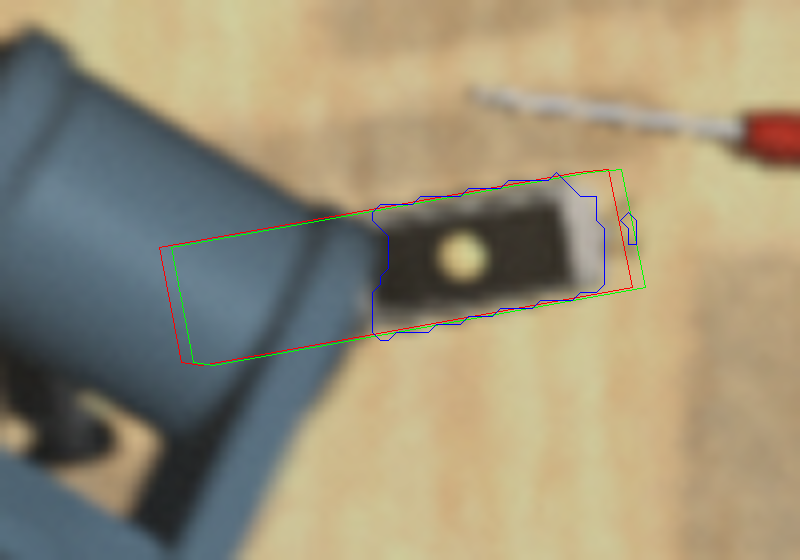

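The arm now covers the knob end of the plane. From the earlier crops, its knob end starts near pixel (334,227) and its rear brass end is near (389,218). That puts its centre at about (0.445, -0.337) with a yaw of 0.161. I'll grip about 12 mm towards the knob, near its balance point.

```bash
python3 plan.py .4431,-.325,.11,.161,5 .4431,-.325,.008,.161,5
```

```text
pose [ 0.4517 -0.1493  0.1615] a 0.1674 t 41.5 tilt -1.0
{"delta_pos": [[-0.0344, -0.0075, 0.0103], [-0.0344, -0.0075, 0.0103], [-0.0344, -0.0074, 0.0103], [-0.0343, -0.0074, 0.0103], [-0.0344, -0.0074, 0.0103]], "twist": [0.1, 0.1, 0.1, 0.0, 0.1]}
{"delta_pos": [[0.0, 0.0, 0.0204], [0.0, 0.0, 0.0204], [0.0, 0.0, 0.0204], [0.0, 0.0, 0.0204], [0.0, 0.0, 0.0204]], "twist": [-0.0, -0.0, -0.0, -0.0, -0.0]}
```

>>> play_rows:
  delta_pos:
    - [-0.0345,-0.0075,0.01]
    - [-0.0345,-0.0075,0.01]
    - [-0.0345,-0.0075,0.01]
    - [-0.0345,-0.0075,0.01]
    - [-0.034,-0.0075,0.01]
  twist: [0.1,0.1,0.1,0,0.1]

```text
time: 42.12
tool_pos: [0.4428, -0.3265, 0.1114]
orientation: [-2.037, -2.392, -0.0]
wrist_force: [0.7, 0.3, 0.0]
gripper_width: 0.0857
grip_force: 0.0
```

>>> play_rows:
  delta_pos:
    - [0,0,0.0205]
    - [0,0,0.0205]
    - [0,0,0.0205]
    - [0,0,0.0205]
    - [0,0,0.0205]
  twist: [0,0,0,0,0]

```text
time: 42.75
tool_pos: [0.4429, -0.3254, 0.0085]
orientation: [-2.037, -2.392, -0.0]
wrist_force: [-0.4, 0.4, -0.4]
gripper_width: 0.0855
grip_force: 0.0
```

>>> play_rows:
  delta_pos:
    - [0,0,0]
    - [0,0,0]
    - [0,0,0]
    - [0,0,0]
    - [0,0,0]
  twist: [0,0,0,0,0]
  fingers: 1
  grip_force: 80

```text
time: 43.38
tool_pos: [0.4436, -0.3266, 0.0108]
orientation: [2.036, 2.389, 0.001]
wrist_force: [2.5, 2.2, 6.5]
gripper_width: 0.0463
grip_force: 85.7
```

```bash
python3 st.py
```

```text
pos [ 0.4436 -0.3266  0.0108] [0. 0. 0.] F [2.5 2.8 6.3] w 0.0468 j [-0.84  0.33  1.92  0.    0.9  -1.  ]
```

>>> play_rows:
  delta_pos:
    - [0,0,-0.03]
    - [0,0,-0.04]
    - [0,0,-0.045]
    - [0,0,-0.05]
    - [0,0,0]
  twist: [0,0,0,0,0]

```text
time: 44.2
tool_pos: [0.4435, -0.3276, 0.1776]
orientation: [2.034, 2.385, -0.002]
wrist_force: [-0.0, 0.4, -7.3]
gripper_width: 0.0469
grip_force: 85.7
```

```bash
python3 st.py; python3 plan.py .6310,-.205,.16,-.078,5
```

```text
pos [ 0.4411 -0.3248  0.1718] [0.0006 0.0007 0.0015] F [-0.4  0.3 -8. ] w 0.0463 j [-0.84  0.07  1.87 -0.    1.21 -1.  ]
pose [ 0.4412 -0.3248  0.1715] a 0.1588 t 44.6 tilt -0.99999
{"delta_pos": [[0.0177, 0.0413, 0.0023], [0.0196, 0.0404, 0.0023], [0.0214, 0.0394, 0.0023], [0.0233, 0.0384, 0.0023], [0.025, 0.0372, 0.0023]], "twist": [2.7, 2.7, 2.7, 2.7, 2.8]}
```

>>> play_rows:
  delta_pos:
    - [0.0175,0.0415,0.002]
    - [0.0195,0.0405,0.002]
    - [0.0215,0.0395,0.002]
    - [0.0235,0.0385,0.002]
    - [0.025,0.037,0.002]
  twist: [2.7,2.7,2.7,2.7,2.8]

```text
time: 45.22
tool_pos: [0.6334, -0.2052, 0.1631]
orientation: [-2.308, -2.13, 0.001]
wrist_force: [0.3, -1.1, -7.2]
gripper_width: 0.0463
grip_force: 85.8
```

>>> play_rows:
  delta_pos:
    - [0,0,0.02]
    - [0,0,0.02]
    - [0,0,0.015]
    - [0,0,0]
    - [0,0,0]
  twist: [0,0,0,0,0]

```text
time: 45.85
tool_pos: [0.6326, -0.2069, 0.11]
orientation: [2.307, 2.131, 0.001]
wrist_force: [-0.4, -0.1, -6.9]
gripper_width: 0.0465
grip_force: 86.2
```

```bash
python3 st.py; python3 plan.py .6310,-.205,.093,-.078,4
python3 - <<'E'
from h import *
im=cams.capture("scene")[:,:,::-1]; c=proj([.63,-.217,.08],'scene')[0].astype(int); print(c)
cv2.imwrite('pics/s5.png',cv2.resize(im[c[1]-45:c[1]+45,c[0]-60:c[0]+60],None,fx=6,fy=6,interpolation=cv2.INTER_CUBIC))
E
```

```text
pos [ 0.6331 -0.2068  0.1106] [0.     0.0001 0.0001] F [ 0.1  0.4 -6.7] w 0.0468 j [-0.49  0.4   1.59  0.    1.14 -0.41]
pose [ 0.6328 -0.2063  0.1099] a -0.0785 t 46.25 tilt -1.0
{"delta_pos": [[0.0003, -0.0005, 0.0042], [0.0003, -0.0005, 0.0042], [0.0003, -0.0004, 0.0043], [0.0003, -0.0005, 0.0042], [0, 0, 0]], "twist": [-0.0, -0.0, -0.0, -0.0, 0]}
[260 164]
```

View pics/s5.png

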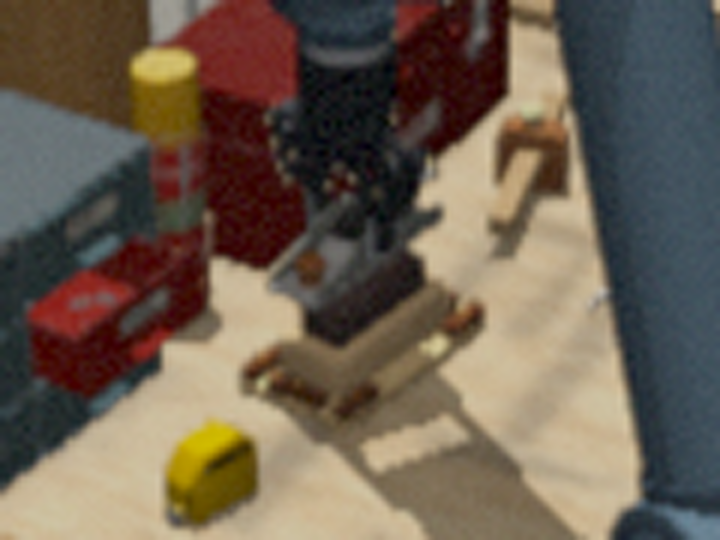

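The scene view shows the plane held level and lined up over the walnut, with its knob end towards +y. Lowering it.

>>> play_rows:
  delta_pos:
    - [0.0005,-0.0005,0.0045]
    - [0.0005,-0.0005,0.0045]
    - [0,-0.0005,0.0045]
    - [0,-0.0005,0.0045]
    - [0,0,0]
  twist: [0,0,0,0,0]

```text
time: 46.92
tool_pos: [0.6301, -0.2048, 0.0905]
orientation: [-2.306, -2.132, 0.001]
wrist_force: [-0.3, 0.8, -7.0]
gripper_width: 0.0466
grip_force: 86.3
```

```bash
python3 st.py
```

```text
pos [ 0.6307 -0.2051  0.0914] [0.0001 0.0001 0.0003] F [-0.3 -0.2 -7.6] w 0.0464 j [-0.49  0.42  1.6  -0.    1.11 -0.41]
```

>>> play_rows:
  delta_pos:
    - [0,0,0.001]
    - [0,0,0.001]
    - [0,0,0.001]
    - [0,0,0]
    - [0,0,0]
  twist: [0,0,0,0,0]

```text
time: 47.75
tool_pos: [0.6306, -0.205, 0.0883]
orientation: [-2.307, -2.132, 0.0]
wrist_force: [0.2, -0.3, -7.4]
gripper_width: 0.0462
grip_force: 86.3
```

```bash
python3 st.py
```

```text
pos [ 0.6306 -0.205   0.0883] [0. 0. 0.] F [-0.1 -0.3 -7.5] w 0.0461 j [-0.48  0.43  1.61 -0.    1.11 -0.41]
```

>>> play_rows:
  delta_pos:
    - [0,0,0.001]
    - [0,0,0]
    - [0,0,0]
    - [0,0,0]
    - [0,0,0]
  twist: [0,0,0,0,0]

```text
time: 48.58
tool_pos: [0.6308, -0.205, 0.0879]
orientation: [2.307, 2.132, 0.0]
wrist_force: [-2.5, 2.2, 0.4]
gripper_width: 0.0464
grip_force: 87.0
```

```bash
python3 st.py
```

```text
pos [ 0.6308 -0.2051  0.0879] [0. 0. 0.] F [-3.4  2.   1. ] w 0.0464 j [-0.48  0.43  1.61  0.    1.11 -0.41]
```

>>> play_rows:
  delta_pos:
    - [0,0,0]
    - [0,0,0]
    - [0,0,0]
    - [0,0,0]
    - [0,0,-0.01]
  twist: [0,0,0,0,0]
  fingers: 0

```text
time: 49.4
tool_pos: [0.63, -0.2047, 0.0967]
orientation: [-2.306, -2.131, 0.001]
wrist_force: [-0.7, -0.0, 0.4]
gripper_width: 0.0855
grip_force: 0.0
```

>>> play_rows:
  delta_pos:
    - [0,0,-0.03]
    - [0,0,-0.04]
    - [0,0,-0.04]
    - [0,0,-0.03]
    - [0,0,0]
  twist: [0,0,0,0,0]

```text
time: 50.02
tool_pos: [0.6322, -0.2058, 0.2417]
orientation: [2.302, 2.128, 0.004]
wrist_force: [-0.7, -0.0, 0.1]
gripper_width: 0.0853
grip_force: 0.0
```

>>> play_rows:
  delta_pos:
    - [-0.035,-0.05,0]
    - [-0.035,-0.05,0]
    - [-0.035,-0.05,0]
    - [-0.035,-0.05,0]
    - [-0.035,-0.02,0]
  twist: [0,0,0,0,0]

```text
time: 50.65
tool_pos: [0.3949, -0.3622, 0.2358]
orientation: [-2.307, -2.129, -0.0]
wrist_force: [0.5, -0.3, -0.1]
gripper_width: 0.0852
grip_force: 0.0
```

Run:
```python
from h import *
np.set_printoptions(precision=4,suppress=True)
im=cams.capture("top")[:,:,::-1].copy(); s=cams.capture("scene")[:,:,::-1].copy()
print('carton',locate('carton_center',.034)); 
def crop(I,c,w,h,n,boxes):
    x,y=int(c[0]-w/2),int(c[1]-h/2); b=cv2.resize(I[y:y+h,x:x+w],None,fx=6,fy=6,interpolation=cv2.INTER_CUBIC)
    for q,L,z in boxes:
        k=cv2.convexHull(proj(corners(*q,np.array(L)/1e3,z),n).astype(np.float32))
        cv2.polylines(b,[((k-[x,y]+.5)*6).astype(np.int32)],True,(0,0,255),1)
    return b
lc=[((.6302,-.2155,-.078),(48,177,40),.077)]; sc=[((.6312,.2321,-.009),(60,90,45),.034)]
A=[crop(im,proj([.63,-.217,.08],'top')[0],64,48,'top',lc),crop(s,proj([.63,-.217,.08],'scene')[0],64,48,'scene',lc)]
B=[crop(im,proj([.63,.232,.06],'top')[0],64,48,'top',sc),crop(s,proj([.63,.232,.06],'scene')[0],64,48,'scene',sc)]
cv2.imwrite('pics/fin.png',np.vstack([np.hstack(A),np.hstack(B)]))
```

```text
carton ((array([0.6297, 0.2279]), np.float64(-0.035732400963522704)), (array([0.633 , 0.2311, 0.001 ]), np.float64(0.058203764259815216)))
```

View pics/fin.png

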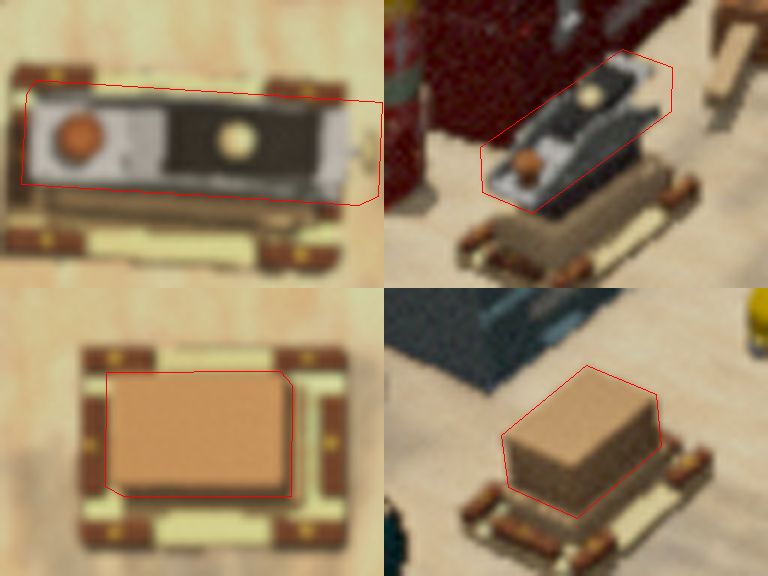

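Both stacks match their predicted outlines. The plane lies centred and along the walnut, from about (28,130) to (375,150) in the top-left crop. The carton lies square on the maple, and the gripper is clear of everything.

```bash
python3 -c "
from rig import manip; print(manip.finish_job())"
```

```text
the job is handed in; nothing more can be done
None
```

Both glue-ups are in place and handed in: pine, walnut and block plane in the long cradle, maple and screw box in the short one. In the final pictures each piece looks flat, lengthwise along its cradle and within about 3 mm of centre. I released everything and did not touch the tape measure, sanding block or screwdriver; it took about 51 s of the 120 s allowed.

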